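# Slide a test tile out over the kiln shelf's edge and hold it for edging

## Task

Slide the buff test tile over the dark kiln shelf toward you until one short end sticks out 25 mm past the shelf's near edge, with the tile lying flat and square to that edge, so that its end can be painted. Push it with the fingertips, never lifting it off the shelf, and leave everything else where it stands. Finish while still holding the tile down on the shelf with a light press of the fingertips on its top: the program ends with the fingers pressing.

Things in the scene. Friction and masses are not known exactly. Their poses are not given: they have to be found in the camera images.
- tile: loose buff clay test tile lying flat on the kiln shelf, 80 mm long (its x axis) by 50 mm wide (y) by 7 mm thick, 50 to 85 g; origin at the centre of its underside. At the start its -x end points roughly toward the shelf's near edge, at most about 20 degrees askew, and lies wholly on the shelf
- tile_end (a point): middle of the tile's short end that faces the robot (the -x end, 40 mm from the tile's centre), half-way up its thickness; axes as the tile's
- kiln_shelf: fixed dark grey kiln shelf, a slab 170 mm deep (its +x axis, away from the robot) by 300 mm wide (y) by 12 mm thick on four buff props 30 mm high: its flat top lies 42 mm above the counter. Origin on the counter, straight below the middle of the edge nearest the robot; it is turned at most about 15 degrees
- shelf_edge (a point): middle of the kiln shelf's near edge, at its top face; x points inward over the shelf at right angles to the edge, y along the edge to the left, z up
- stamp: loose wooden pattern stamp, 27 x 27 mm block with a knob, 54 mm high, near the left rear corner of the kiln shelf; origin at the centre of its underside; leave alone
- stilt: loose three-armed clay kiln stilt, about 59 x 52 x 21 mm, near the right rear corner of the kiln shelf; origin at the centre of its underside; leave alone
- tape_roll: roll of masking tape lying on the counter left of the shelf, 80 mm across, 24 mm high; origin at the centre of its underside; leave alone
- green_bottle: dark green paint bottle with a white nozzle on the counter at the left, 37 mm across, 98 mm high; origin at the centre of its underside; leave alone
- luminary: round unglazed pottery luminary on the counter at the right, 153 mm across, 138 mm high; origin at the centre of its underside; leave alone
- paintbrush: flat paintbrush with a blue handle, 180 mm long (its y axis), lying on the counter at the right; origin at the centre of its underside; leave alone
Not all that is in view belongs to the job. Leave any yellow look-alike of the tile alone.

How it is judged:
By the outcome, as a careful person would: the job done as asked, in the order asked, and still so for the second after the job is handed in, while the arm keeps its last pose, push and grip.
It also fails if it takes over 48 s, if anything falls off the work surface, if the arm or the gripper's body presses on something with over 40 N, if the wrist force passes 120 N, or if a joint passes its speed limit or range.

## Robot

A 6-joint arm with a two-finger parallel gripper is mounted at the origin on a cart in front of the work surface, level with it; the furniture and walls round the work are solid. World frame = base frame: x ahead of the robot, y to its left, z up, the work surface at z = 0. Lengths are in mm, angles in degrees, forces in N, time in s.
With the tool pointing down it reaches from about 350 to 850 mm from the base axis. Payload 8.1 kg.
Tool frame: the origin (TCP) lies midway between the tips of the shut fingers; the grasp point (between the pads) lies 19 mm behind it; z points along the fingers, y is the line along which they close (so a half turn about z gives the same grasp; the last joint's range is limited). The gripper opens to 85 mm and grips with 20 to 120 N. Pads are 22 mm wide; open, the fingers measure 114 mm over their backs; the gripper's body (76 mm by 85 mm) begins 54 mm behind the grasp point. The pads swing forward as they close: fully open they stand 13 mm farther back than shut.
Start: joints at [-80.237, 7.471, 85.268, -0, 87.261, -4.893], TCP at [151.832, -580.476, 202.592] pointing down, gripper open.
Joint ranges: [-169.43, 169.43], [-51.17, 129.36], [1.28, 143.12], [-76.62, 256.62], [0, 156.53], [-152.29, 152.29]. Speed limits (degrees/s): [136.94, 136.94, 159.86, 180, 180, 180].

## Interface

Orientations are given as [roll, pitch, yaw] about the fixed x, y, z axes, in that order (R = Rz(yaw) Ry(pitch) Rx(roll)).
In Python, from bench import r gives the robot as it stands. The module is installed in compiled form; this text tells all that it offers.
- The arm moves only by the tool jog_arm, never from a script. Its argument "rows" is a list of rows, each a list of 2 entries, a list of its own where there are three numbers: the shift along the tool's x, y, z in mm, then the turn, a rotation vector about the tool's x, y, z in rad. A call has 1 to 10 rows; each row is the pose to reach, as a shift and turn from the pose commanded when the call began, along the tool's axes at that moment; what a row does not reach only later rows make up. A row lasts 1/10 s, in which the tool goes at most 50 mm and 8.59 degrees, less where a joint would pass 70% of its speed; a pose out of reach is approached as far as the arm can. A call with a gripper value outside its range is refused whole. "grip" is the finger opening in mm, from 0 to 85.4, set as the call begins (left out, the last holds). The fingers move at their own pace and stop on an object; "force" is the grip in N (left out, the last holds). Time passes only in rows, so rows that repeat a pose let the fingers close. It gives the time, the measured TCP pose, the force, the opening and the grip force at its end, in the units of the state.
- r.sense(): the state, without advancing time (a new reading comes with each control period).
- r.snapshot(name): name is "scene" or "top"; returns (picture, depth): 384x512x3 uint8, blue, green, red; 384x512 float32, mm along the optical axis (not along the pixel's ray), 0 where there is no reading.
- r.camera_params(name): a dict with "fx", "fy", "cx", "cy" (pixels), "pose" (4x4, takes a point from camera to world coordinates). Camera axes: x right, y down, z forward; pixel columns grow to the right and rows downward; lengths in mm; the calibration is good to about 2 mm. A picture is of the moment at which its call begins. camera_params takes no time and is no camera call.
- r.hand_in(): hands the job in; it is judged then, once.
The state is a dict: "time": time; "joint_pos": joint angles; "qd": joint speeds; "joint_efforts": joint torques, N m; "tool_pos": TCP position; "tcp_rot": TCP orientation; "ft_force": force on the tool from outside, world axes, zero at the start; "wrist_torque": the same for the moment, N m; "finger_gap": finger opening in mm; "grip_force": force on a finger pad.
Only numpy, scipy, OpenCV 4.12 (cv2) and the standard library are available. Lean on these libraries where they do the work, as an engineer would, in place of code of your own. Each camera call takes 0.05 s, during which the arm holds its last target. There are 200 camera calls.

## Working session

There is one attempt and no reset: what is moved stays moved. The work goes in short steps, Python scripts to look and compute and a tool call to move; the robot and the scene stay as the last step left them, time stands still between calls to the robot, and variables do not carry over. Pictures are saved under pics/ and viewed, at most 10 in all, crops included, and the job is handed in when it is done.

Besides the shell and the picture viewer there is one more tool, called after "Emit:" as a command line: name --argument value ..., lists and objects as JSON in quotes. jog_arm: Moves the arm, as the interface text tells. Its arguments: {"type":"object","properties":{"rows":{"type":"array"},"grip":{"type":"number"},"force":{"type":"number"}},"required":["rows"]}

```bash
mkdir -p pics; cat > h.py <<'E'
import numpy as np, cv2
from bench import r
def world(n,d,c):
    v,u=np.mgrid[0:384,0:512]
    P=np.stack([(u-c['cx'])/c['fx']*d,(v-c['cy'])/c['fy']*d,d],-1)
    T=np.array(c['pose']); return P@T[:3,:3].T+T[:3,3]
def ray(c,uv,z):
    T=np.array(c['pose']);uv=np.atleast_2d(uv).astype(float)
    D=np.c_[(uv[:,0]-c['cx'])/c['fx'],(uv[:,1]-c['cy'])/c['fy'],np.ones(len(uv))]@T[:3,:3].T
    o=T[:3,3]; return o+D*((z-o[2])/D[:,2])[:,None]
E
python3 - <<'E'
from h import *
for n in("scene","top"):
    p,d=r.snapshot(n);c=r.camera_params(n);cv2.imwrite(f"pics/{n}0.png",p);np.save(f"{n}d.npy",d)
    print(n,c['fx'],c['fy'],c['cx'],c['cy'],np.round(c['pose'],3).tolist())
s=r.sense();print(s)
E
```

```text
scene 372.2008429641817 372.2008429641817 253.65837501887523 187.7841053083494 [[-0.782, -0.305, 0.544, -102.317], [-0.623, 0.383, -0.682, 858.965], [-0.0, -0.872, -0.489, 617.852], [0.0, 0.0, 0.0, 1.0]]
top 432.2222045251993 432.2222045251993 257.76942865620265 195.2443914540012 [[-0.019, -0.981, 0.195, 185.282], [-1.0, 0.02, 0.001, 94.99], [-0.005, -0.194, -0.981, 1698.091], [0.0, 0.0, 0.0, 1.0]]
{'time': 0.1, 'joint_pos': array([-8.02371763e+01,  7.51140800e+00,  8.53235891e+01,  1.38280721e-03,
        8.72608028e+01, -4.89276008e+00]), 'qd': array([-0.08476163, -0.1183316 , -0.07272044, -0.01422576, -0.0324451 ,
       -0.02387092]), 'joint_efforts': array([ 2.27597113e-03, -5.70951176e+01, -5.01942801e+01, -9.34441141e-05,
        8.06154771e-03, -1.37519461e-05]), 'tool_pos': array([ 151.7466801 , -579.93495648,  201.63756157]), 'tcp_rot': array([-1.79904667e+02, -9.54695052e-03,  1.46555086e+01]), 'ft_force': array([ 0.22376026, -0.37488957, -0.34743065]), 'wrist_torque': array([ 0.01649975, -0.04760363, -0.00061756]), 'grip_force': 0.0, 'finger_gap': 85.33812400825549}
```

View pics/top0.png

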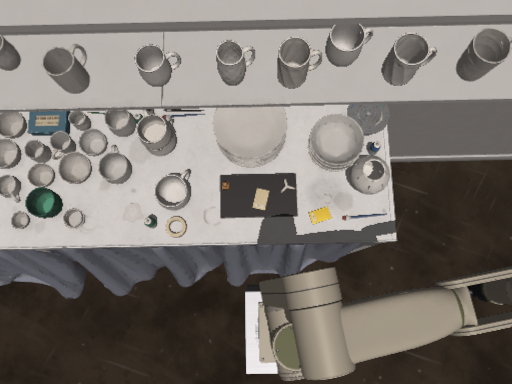

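View pics/scene0.png

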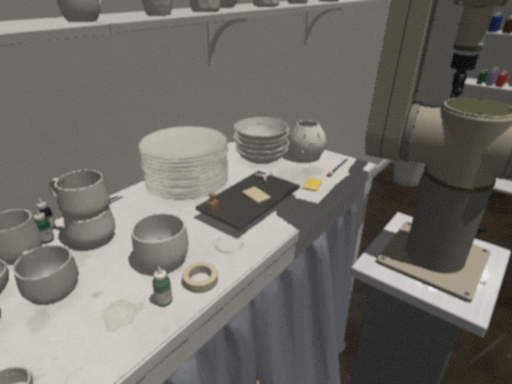

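Top view: the dark shelf spans about (220-297, 174-217), with the buff tile at (261,199), the stamp at (225,186) and the stilt at (288,185). The yellow look-alike lies off the shelf at (320,215). In the scene view the tile is at (256,194), and the shelf spans x of about 197-300.

```bash
cat >> h.py <<'E'
def quad(mask):
    cs,_=cv2.findContours(mask.astype(np.uint8),cv2.RETR_EXTERNAL,cv2.CHAIN_APPROX_NONE)
    return max(cs,key=cv2.contourArea)
def rect(xy):
    (cx,cy),(w,h),a=cv2.minAreaRect(np.float32(xy)); return np.round([cx,cy,w,h,a],2)
def up(p,roi,k=8):
    x0,y0,x1,y1=roi; return cv2.resize(p[y0:y1,x0:x1],None,fx=k,fy=k,interpolation=cv2.INTER_CUBIC)
def measure(n,p,roiT,roiS):
    c=r.camera_params(n); out={}
    for nm,roi,z in(("tile",roiT,49),("shelf",roiS,42)):
        im=up(p,roi).astype(int); b,g,rr=im[...,0],im[...,1],im[...,2]
        m=(g>115)&(rr-b>20) if nm=="tile" else (im.max(-1)<75)
        q=quad(m)[:,0,:]
        uv=(q+.5)/8-.5+np.array(roi[:2])
        xy=ray(c,uv,z)[:,:2]; out[nm]=(xy,rect(xy),cv2.boxPoints(cv2.minAreaRect(np.float32(xy))).round(1).tolist())
    return out
E
python3 - <<'E'
from h import *
for n,rt,rs in(("top",(245,185,275,212),(215,170,302,222)),("scene",(235,180,280,208),(190,165,305,235))):
    p=cv2.imread(f"pics/{n}0.png");d=np.load(f"{n}d.npy");c=r.camera_params(n);W=world(n,d,c)
    u,v=(261,199) if n=="top" else (256,194)
    print(n,p[v,u],W[v,u].round(1)); o=measure(n,p,rt,rs)
    for k in o: print(k,o[k][1],o[k][2])
    # depth-based shelf top
    m=(abs(W[...,2]-42)<6)&(p.max(-1)<75); pts=W[m]; print("depth shelf",m.sum(),rect(pts[:,:2]),np.median(pts[:,2]))
    x0,y0,x1,y1=rs; cv2.imwrite(f"pics/c_{n}.png",up(p,rs,6))
E
```

```text
top [144 179 198] [497.8  85.2  46. ]
tile [498.45  87.41  52.09  81.57  75.75] [[452.5, 72.19999694824219], [531.5999755859375, 52.099998474121094], [544.4000244140625, 102.5999984741211], [465.29998779296875, 122.69999694824219]]
shelf [5.1270e+02 9.6200e+01 1.7715e+02 2.9406e+02 1.5000e-01] [[423.70001220703125, 243.0], [424.5, -51.099998474121094], [601.7000122070312, -50.599998474121094], [600.9000244140625, 243.5]]
depth shelf 2546 [ 461.83  380.03 1465.89  753.35   78.21] 41.31937772539425
scene [146 178 194] [499.   93.3  50.1]
tile [501.39  89.88  54.16  87.76  75.93] [[452.20001220703125, 74.30000305175781], [537.4000244140625, 52.900001525878906], [550.5, 105.5], [465.3999938964844, 126.80000305175781]]
shelf [508.07 110.03 305.08 173.61  89.66] [[420.3999938964844, -42.0], [594.0, -43.0], [595.7999877929688, 262.1000061035156], [422.20001220703125, 263.1000061035156]]
depth shelf 2038 [ 338.58 -987.33 3192.84  915.74   86.8 ] 43.53824485387452
```

View pics/c_scene.png

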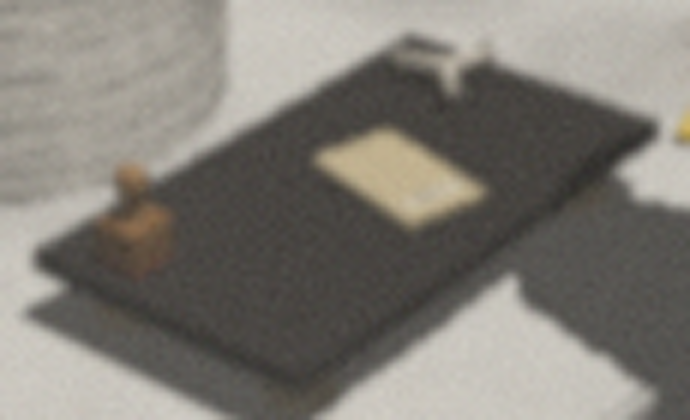

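View pics/c_top.png

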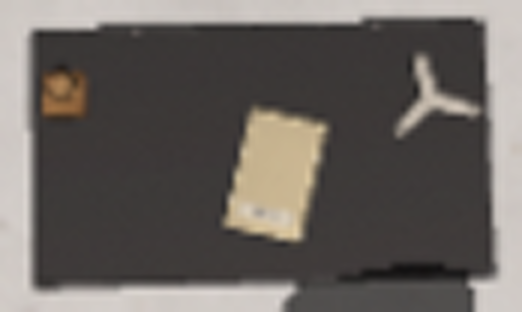

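Both crops are clear. The tile is yawed about -14°, and its printed label is at the near end. The shelf's near edge is clean in the top view left of pixel column ~262; to the right of that the arm's shadow merges with it. Next I'll fit the edge to sub-pixel accuracy and check clearance behind the tile.

```bash
python3 - <<'E'
from h import *
p=cv2.imread("pics/top0.png");c=r.camera_params("top");g=p.max(-1).astype(float)
def edge(cols,v0,v1,rising):
    out=[]
    for u in cols:
        s=cv2.resize(g[v0:v1,u:u+1],None,fx=1,fy=20,interpolation=cv2.INTER_LINEAR)[:,0]
        dd=np.diff(cv2.GaussianBlur(s[:,None],(1,41),0)[:,0])*(1 if rising else -1)
        out.append([u,(np.argmax(dd)+1)/20-.5+v0])
    return np.array(out)
for nm,cols,a,b,ri in(("near",range(224,262),209,223,True),("far",list(range(226,233))+list(range(236,275)),168,181,False)):
    e=edge(cols,a,b,ri); w=ray(c,e,42)
    f=cv2.fitLine(np.float32(w[:,:2]),cv2.DIST_HUBER,0,.01,.01).ravel(); f*=1
    print(nm,"x at y=88:",f[2]+(88-f[3])*f[0]/f[1],"slope dx/dy deg",np.degrees(np.arctan(f[0]/f[1])), e[::8].round(2).tolist())
W=world("top",np.load("topd.npy"),c)
for x in range(540,680,20):
    m=(abs(W[...,0]-x)<10)&(abs(W[...,1]-88)<60); print(x,W[m][:,2].max().round(0) if m.any() else None)
m=(W[...,2]>60)&(W[...,0]>330)&(W[...,0]<560)&(W[...,1]>-600)&(W[...,1]<200); print(W[m].max(0) if m.any() else 0)
E
```

```text
near x at y=88: 426.78015 slope dx/dy deg 0.6694243 [[224.0, 217.65], [232.0, 217.5], [240.0, 217.4], [248.0, 217.35], [256.0, 216.7]]
far x at y=88: 601.01306 slope dx/dy deg 1.1936414 [[226.0, 174.5], [237.0, 173.45], [245.0, 173.5], [253.0, 173.5], [261.0, 173.5], [269.0, 173.5]]
540 52.0
560 53.0
580 55.0
600 49.0
620 1028.0
640 1028.0
660 1028.0
[559.99109645  11.22683194 144.80605798]
```

Emit:
jog_arm --rows '[[[-30, -55, 0], [0, 0, 0.03]], [[-30, -105, 0], [0, 0, 0.06]], [[-20, -155, 0], [0, 0, 0.1]], [[0, -205, 0], [0, 0, 0.13]], [[30, -250, 0], [0, 0, 0.17]], [[70, -285, 0], [0, 0, 0.2]], [[110, -315, 0], [0, 0, 0.23]], [[150, -345, 0], [0, 0, 0.256]]]' --grip 30

```text
time: 0.9
tool_pos: [196.7, -224.2, 202.3]
tcp_rot: [180.0, -0.0, -0.2]
ft_force: [1.1, -1.1, 0.2]
finger_gap: 30.2
grip_force: 0.0
```

Emit:
jog_arm --rows '[[[48, -10, 0], [0, 0, 0]], [[92, -35, 0], [0, 0, 0]], [[130, -65, 0], [0, 0, 0]], [[165, -100, 0], [0, 0, 0]], [[195, -140, 0], [0, 0, 0]], [[220, -180, 0], [0, 0, 0]], [[240, -225, 0], [0, 0, 0]], [[250, -270, 0], [0, 0, 0]], [[250, -308, 0], [0, 0, 0]], [[250, -308, 0], [0, 0, 0]]]' --grip 16

```text
time: 1.9
tool_pos: [446.0, 86.4, 202.0]
tcp_rot: [-179.9, 0.1, 0.3]
ft_force: [0.3, -0.6, 0.2]
finger_gap: 15.9
grip_force: 0.0
```

```bash
cat >> h.py <<'E'
def level(g,cols,v0,v1,near):
    # sub-pixel edge from area coverage between dark shelf and light counter
    out=[]
    for u in cols:
        s=g[v0:v1,u].astype(float); dk,bg=(s[:3].mean(),s[-3:].mean()) if near else (s[-3:].mean(),s[:3].mean())
        n=((bg-s)/(bg-dk)).sum(); out.append([u,v0-.5+n if near else v1-.5-n])
    return np.array(out)
def line(c,e,y):
    w=ray(c,e,42);f=cv2.fitLine(np.float32(w[:,:2]),cv2.DIST_HUBER,0,.01,.01).ravel()
    return f[2]+(y-f[3])*f[0]/f[1],np.degrees(np.arctan(f[0]/f[1])),np.std(w[:,0]-f[2]-(w[:,1]-f[3])*f[0]/f[1])
E
python3 - <<'E'
from h import *
p0=cv2.imread("pics/top0.png");c=r.camera_params("top");g0=p0.max(-1)
print("near0",line(c,level(g0,range(224,262),212,223,True),85),"far0",line(c,level(g0,list(range(236,275)),170,179,False),85))
p,d=r.snapshot("top");cv2.imwrite("pics/top1.png",p);ps,ds=r.snapshot("scene");cv2.imwrite("pics/scene1.png",ps)
print(g0[208:224,240],g0[166:180,250])
for n in("top","scene"):
    W=world(n,np.load(n+"d.npy"),r.camera_params(n))
    m=(abs(W[...,1]-88)<50)&(W[...,2]>75)&(W[...,2]<300)&(W[...,0]>560)&(W[...,0]<800);q=W[m]
    for z in range(80,240,30):
        k=q[abs(q[:,2]-z)<15]; print(n,z,len(k),np.percentile(k[:,0],3).round(0) if len(k) else None)
s=r.sense();print(s['tool_pos'],s['ft_force'])
cv2.imwrite("pics/m1.png",np.vstack([up(p,(190,130,330,240),5),cv2.resize(ps[120:250,150:370],(700,414))])[:960])
cv2.imwrite("pics/m1.png",cv2.resize(cv2.imread("pics/m1.png"),None,fx=.6,fy=.6))
E
```

```text
near0 (np.float32(428.67218), np.float32(0.053928666), np.float64(0.5725920726535368)) far0 (np.float32(601.44324), np.float32(0.90047586), np.float64(0.24611373898111555))
[ 62  62  63  63  63  63  63  63  60 120 209 208 209 209 209 209] [181 178 197 198 200 201 203 180  62  58  58  58  58  59]
top 80 56 633.0
top 110 30 631.0
top 140 957 637.0
top 170 176 634.0
top 200 0 None
top 230 0 None
scene 80 118 637.0
scene 110 154 636.0
scene 140 606 639.0
scene 170 105 637.0
scene 200 0 None
scene 230 0 None
[446.15713632  82.82069045 202.10182546] [0.44694841 0.64172317 0.54313709]
```

View pics/m1.png

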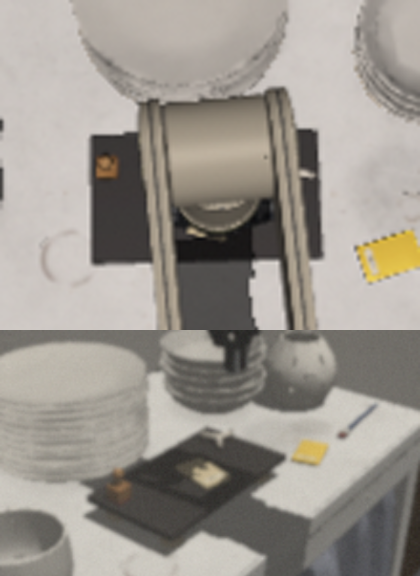

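The lower half (scene view) shows the arm over the shelf, with the tile at about (207,473) and half in shadow. The plate stack's front is at x≈632 and it stands about 165 mm high, so TCP x = 566 keeps the gripper body clear. Next I move behind the tile and down.

Emit:
jog_arm --rows '[[[45, 0, 0], [0, 0, 0]], [[90, 0, 0], [0, 0, 0]], [[120, 0, 0], [0, 0, 0]], [[120, 0, 40], [0, 0, 0]], [[120, 0, 80], [0, 0, 0]], [[120, 0, 115], [0, 0, 0]], [[120, 0, 140], [0, 0, 0]], [[120, 0, 147], [0, 0, 0]], [[120, 0, 147], [0, 0, 0]], [[120, 0, 147], [0, 0, 0]]]'

```text
time: 3.0
tool_pos: [567.8, 81.4, 57.3]
tcp_rot: [-180.0, -0.1, -0.1]
ft_force: [1.1, 0.3, 0.6]
finger_gap: 15.9
grip_force: 0.0
```

```bash
python3 - <<'E'
from h import *
c=r.camera_params("top");g=cv2.imread("pics/top1.png").max(-1)
L=list(range(223,235));R=list(range(289,296))
for nm,e in(("near",level(g,L+R,212,223,True)),("far",level(g,list(range(227,233))+list(range(291,295)),168,178,False))):
    print(nm,line(c,e,85),e[::4].round(2).tolist())
s=r.sense();print(s['tool_pos'],s['tcp_rot'],s['ft_force'],s['finger_gap'])
E
```

```text
near (np.float32(428.9388), np.float32(-0.32831785), np.float64(46.63294451970928)) [[223.0, 217.95], [227.0, 217.39], [231.0, 217.44], [289.0, 164.0], [293.0, 214.9]]
far (np.float32(601.6014), np.float32(-0.38984418), np.float64(1.1358135496456578)) [[227.0, 174.39], [231.0, 173.81], [293.0, 172.39]]
[567.81584387  81.44338943  57.34904903] [-1.79997307e+02 -1.29464708e-01 -6.64055392e-02] [1.12084086 0.28947706 0.55434679] 15.944682046613499
```

Emit:
jog_arm --rows '[[[0, -2, 4], [0, 0, 0]], [[0, -2, 8], [0, 0, 0]], [[0, -2, 11], [0, 0, 0]], [[0, -2, 12], [0, 0, 0]], [[0, -2, 12], [0, 0, 0]]]'

```text
time: 3.5
tool_pos: [566.4, 84.2, 43.3]
tcp_rot: [180.0, 0.0, -0.0]
ft_force: [1.2, 0.6, 0.4]
finger_gap: 16.2
grip_force: 0.0
```

Emit:
jog_arm --rows '[[[0, 0, 0.5], [0, 0, 0]], [[0, 0, 1], [0, 0, 0]], [[0, 0, 1.5], [0, 0, 0]], [[0, 0, 1.5], [0, 0, 0]]]'

```text
time: 3.9
tool_pos: [566.6, 84.1, 42.0]
tcp_rot: [180.0, 0.0, -0.0]
ft_force: [-0.4, 0.2, 0.5]
finger_gap: 16.0
grip_force: 0.0
```

Emit:
jog_arm --rows '[[[-2, 0, -1], [0, 0, 0]], [[-5, 0, -1], [0, 0, 0]], [[-8, 0, -1], [0, 0, 0]], [[-11, 0, -1], [0, 0, 0]], [[-14, 0, -1], [0, 0, 0]], [[-17, 0, -1], [0, 0, 0]], [[-20, 0, -1], [0, 0, 0]], [[-23, 0, -1], [0, 0, 0]], [[-26, 0, -1], [0, 0, 0]], [[-28, 0, -1], [0, 0, 0]]]'

```text
time: 4.9
tool_pos: [538.3, 84.2, 43.1]
tcp_rot: [-180.0, 0.0, -0.0]
ft_force: [-0.2, 0.4, 0.2]
finger_gap: 16.4
grip_force: 0.0
```

```bash
python3 - <<'E'
from h import *
p,d=r.snapshot("scene");cv2.imwrite("pics/s2.png",up(p,(190,130,305,235),6))
s=r.sense();print(s['tool_pos'],s['tcp_rot'],s['ft_force'])
E
```

```text
[538.09461541  84.18833804  43.01688137] [ 1.79999909e+02  1.84614127e-02 -8.29659551e-03] [-0.49727294 -0.31465783 -0.48093292]
```

View pics/s2.png

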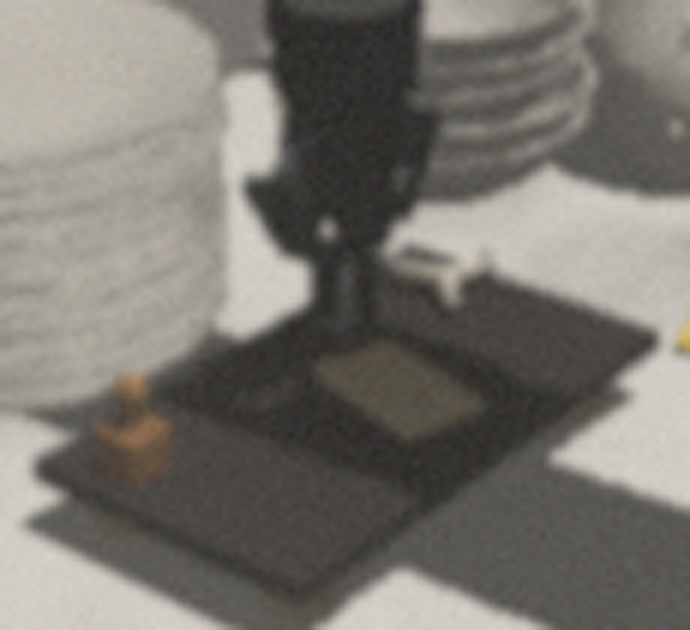

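The tile is in the arm's shadow now, with corners at about (318,375), (395,342), (487,405) and (408,440) in the crop. The fingertips (345,330) have only just reached its rear edge. I'll measure it with a shadow-tolerant mask.

```bash
cat > t.py <<'E'
from h import *
def tile(p,n="scene",roi=(236,175,300,225)):
    c=r.camera_params(n);im=up(cv2.GaussianBlur(p,(3,3),0),roi).astype(int)
    q=quad((im[...,2]-im[...,0]>12)&(im[...,2]>68))[:,0]
    uv=(q+.5)/8-.5+np.array(roi[:2]); a=cv2.minAreaRect(np.float32(ray(c,uv,49)[:,:2]))
    return uv,np.round(cv2.boxPoints(a),1).tolist(),rect(ray(c,uv,49)[:,:2])
if __name__=="__main__":
    p,_=r.snapshot("scene");cv2.imwrite("pics/last.png",p)
    for f in("pics/scene0.png","pics/last.png"):
        q=cv2.imread(f);uv,b,a=tile(q);print(b,a)
    s=r.sense();print(s['tool_pos'],s['ft_force'],s['time'])
E
python3 t.py
```

```text
[[444.1000061035156, 70.80000305175781], [542.7000122070312, 45.5], [559.0999755859375, 109.5], [460.5, 134.6999969482422]] [501.6   90.13  66.02 101.75  75.64]
[[451.20001220703125, 76.5999984741211], [535.5999755859375, 56.20000076293945], [548.5, 109.9000015258789], [464.20001220703125, 130.3000030517578]] [499.87  93.24  55.27  86.78  76.43]
[538.34315756  84.18368352  43.08017093] [ 0.33213162 -0.72095961 -0.13508472] 5.0
```

```bash
python3 - <<'E'
from h import *
c=r.camera_params("scene");T=np.linalg.inv(c['pose'])
def pr(P):
    q=T[:3,:3]@np.array(P)+T[:3,3];return ((c['fx']*q[0]/q[2]+c['cx']-190)*6+3, (c['fy']*q[1]/q[2]+c['cy']-130)*6+3)
for P in [(538,84,43),(527,94,43),(549,94,43),(527,106,43),(549,106,43),(527,106,60),(549,106,60),(538,84,60),(544.4,102.6,49),(531.6,52.1,49)]: print(P,np.round(pr(P)))
p,d=r.snapshot("scene");W=world("scene",d,c)
for v in range(170,202,2): print(v,[(int(p[v,u].max()),*W[v,u].round(0).astype(int)) for u in (244,247,250,253)])
E
```

```text
(538, 84, 43) [351. 368.]
(527, 94, 43) [355. 382.]
(549, 94, 43) [322. 369.]
(527, 106, 43) [340. 392.]
(549, 106, 43) [307. 378.]
(527, 106, 60) [340. 363.]
(549, 106, 60) [307. 349.]
(538, 84, 60) [351. 340.]
(544.4, 102.6, 49) [318. 368.]
(531.6, 52.1, 49) [399. 338.]
170 [(74, np.int64(534), np.int64(106), np.int64(125)), (53, np.int64(528), np.int64(100), np.int64(125)), (49, np.int64(538), np.int64(73), np.int64(111)), (85, np.int64(527), np.int64(73), np.int64(115))]
172 [(56, np.int64(525), np.int64(117), np.int64(126)), (50, np.int64(528), np.int64(100), np.int64(118)), (52, np.int64(536), np.int64(76), np.int64(106)), (98, np.int64(527), np.int64(73), np.int64(108))]
174 [(49, np.int64(533), np.int64(108), np.int64(113)), (62, np.int64(529), np.int64(99), np.int64(111)), (47, np.int64(534), np.int64(79), np.int64(101)), (68, np.int64(530), np.int64(69), np.int64(99))]
176 [(48, np.int64(534), np.int64(106), np.int64(105)), (73, np.int64(528), np.int64(100), np.int64(105)), (55, np.int64(538), np.int64(74), np.int64(91)), (61, np.int64(529), np.int64(70), np.int64(92))]
178
[... 1729 characters left out ...]
(511), np.int64(108), np.int64(52)), (86, np.int64(509), np.int64(96), np.int64(48))]
196 [(52, np.int64(527), np.int64(116), np.int64(43)), (68, np.int64(518), np.int64(113), np.int64(45)), (90, np.int64(503), np.int64(118), np.int64(53)), (83, np.int64(499), np.int64(108), np.int64(50))]
198 [(52, np.int64(519), np.int64(126), np.int64(44)), (53, np.int64(512), np.int64(120), np.int64(44)), (70, np.int64(505), np.int64(115), np.int64(44)), (85, np.int64(489), np.int64(120), np.int64(52))]
200 [(53, np.int64(512), np.int64(134), np.int64(43)), (50, np.int64(504), np.int64(130), np.int64(44)), (58, np.int64(498), np.int64(123), np.int64(43)), (68, np.int64(490), np.int64(119), np.int64(44))]
```

The depth shows the finger ends at z≈72 while the TCP reads 43, so the tips were passing above the tile. It hasn't been moved noticeably. I'll back off, lower in stages behind the tile, and check the finger end in depth.

Emit:
jog_arm --rows '[[[8, 0, -1], [0, 0, 0]], [[16, 0, -1], [0, 0, 0]], [[24, 0, -1], [0, 0, 0]], [[29, 0, 0], [0, 0, 0]], [[29, 0, 4], [0, 0, 0]], [[29, 0, 8], [0, 0, 0]], [[29, 0, 12], [0, 0, 0]], [[29, 0, 15], [0, 0, 0]], [[29, 0, 15], [0, 0, 0]]]'

```text
time: 5.95
tool_pos: [566.8, 84.1, 27.3]
tcp_rot: [180.0, 0.1, -0.0]
ft_force: [0.2, 0.3, -0.4]
finger_gap: 15.6
grip_force: 0.0
```

```bash
python3 - <<'E'
from h import *
s=r.sense();print(s['tool_pos'],s['ft_force'],s['finger_gap'])
c=r.camera_params("scene")
p,d=r.snapshot("scene");cv2.imwrite("pics/last.png",p);W=world("scene",d,c)
m=(W[...,0]>545)&(W[...,0]<590)&(W[...,1]>55)&(W[...,1]<115)&(W[...,2]>47)&(W[...,2]<140)
for z in range(46,130,6):
    k=m&(abs(W[...,2]-z-3)<3);q=W[k];print(z,k.sum(),q.min(0).round(0) if len(q) else '',q.max(0).round(0) if len(q) else '')
cv2.imwrite("pics/s3.png",cv2.convertScaleAbs(up(p,(215,130,305,220),6),alpha=1.8))
E
```

```text
[566.80048036  84.14563827  27.25956374] [ 0.23261097  0.26501771 -0.35129471] 15.591616563964687
46 1 [545.  95.  48.] [545.  95.  48.]
52 2 [566.  74.  57.] [574.  99.  58.]
58 14 [557.  70.  58.] [580. 103.  64.]
64 17 [556.  71.  65.] [572. 105.  70.]
70 21 [556.  68.  70.] [571. 107.  76.]
76 22 [557.  70.  76.] [575. 109.  82.]
82 23 [556.  69.  83.] [577. 106.  88.]
88 18 [557.  68.  88.] [579. 106.  93.]
94 17 [556.  68.  94.] [570. 106. 100.]
100 20 [554.  55. 100.] [572. 107. 106.]
106 23 [555.  65. 106.] [577. 112. 112.]
112 19 [555.  55. 112.] [575. 108. 118.]
118 13 [552.  75. 119.] [581. 106. 123.]
124 34 [548.  66. 124.] [581. 108. 130.]
```

View pics/s3.png

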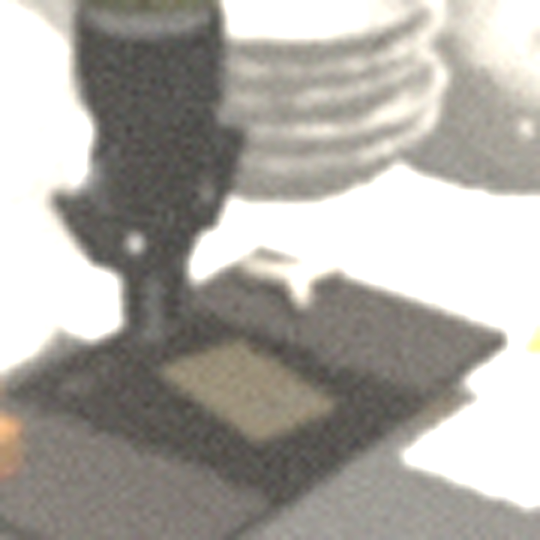

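The brightened crop confirms it: the fingertips end at about (155,335), z≈57, clear behind the tile, while the TCP reads 27. That is an offset of about 30 mm. I'll lower further with care.

Emit:
jog_arm --rows '[[[0, 0, 3], [0, 0, 0]], [[0, 0, 6], [0, 0, 0]], [[0, 0, 9], [0, 0, 0]], [[0, 0, 9], [0, 0, 0]]]'

```text
time: 6.4
tool_pos: [567.1, 84.1, 18.4]
tcp_rot: [180.0, 0.1, -0.0]
ft_force: [0.0, -1.2, 0.8]
finger_gap: 15.8
grip_force: 0.0
```

Emit:
jog_arm --rows '[[[0, 0, 1], [0, 0, 0]], [[0, 0, 2], [0, 0, 0]], [[0, 0, 2], [0, 0, 0]]]'

```text
time: 6.7
tool_pos: [567.6, 84.1, 17.0]
tcp_rot: [-180.0, 0.0, -0.0]
ft_force: [1.1, -0.9, 0.5]
finger_gap: 15.8
grip_force: 0.0
```

Emit:
jog_arm --rows '[[[0, 0, 1], [0, 0, 0]], [[0, 0, 1], [0, 0, 0]]]'

```text
time: 6.9
tool_pos: [567.6, 84.2, 16.1]
tcp_rot: [-180.0, -0.0, -0.0]
ft_force: [-0.1, -0.3, -0.3]
finger_gap: 16.0
grip_force: 0.0
```

Emit:
jog_arm --rows '[[[0, 0, 1], [0, 0, 0]], [[0, 0, 1], [0, 0, 0]]]'

```text
time: 7.1
tool_pos: [567.5, 84.1, 15.0]
tcp_rot: [180.0, 0.0, -0.0]
ft_force: [-0.0, -0.3, -0.7]
finger_gap: 15.8
grip_force: 0.0
```

Emit:
jog_arm --rows '[[[0, 0, 1], [0, 0, 0]], [[0, 0, 1], [0, 0, 0]]]'

```text
time: 7.3
tool_pos: [567.5, 84.2, 13.9]
tcp_rot: [-180.0, 0.0, -0.0]
ft_force: [0.2, -0.8, -0.1]
finger_gap: 16.0
grip_force: 0.0
```

Emit:
jog_arm --rows '[[[0, 0, 0.7], [0, 0, 0]], [[0, 0, 0.7], [0, 0, 0]]]'

```text
time: 7.5
tool_pos: [567.7, 84.2, 13.7]
tcp_rot: [-180.0, -0.0, -0.0]
ft_force: [-1.4, -0.5, 2.6]
finger_gap: 16.1
grip_force: 1.3
```

Contact with the shelf comes at TCP z≈13.8. I'll raise 2 mm and push.

Emit:
jog_arm --rows '[[[0, 0, -2], [0, 0, 0]], [[-3, 0, -2], [0, 0, 0]], [[-6, 0, -2], [0, 0, 0]], [[-9, 0, -2], [0, 0, 0]], [[-12, 0, -2], [0, 0, 0]], [[-15, 0, -2], [0, 0, 0]], [[-18, 0, -2], [0, 0, 0]], [[-21, 0, -2], [0, 0, 0]], [[-24, 0, -2], [0, 0, 0]], [[-26, 0, -2], [0, 0, 0]]]'

```text
time: 8.5
tool_pos: [541.3, 84.2, 15.4]
tcp_rot: [-180.0, 0.0, -0.0]
ft_force: [-0.0, -0.5, -0.2]
finger_gap: 16.2
grip_force: 0.1
```

```bash
python3 t.py
```

```text
[[444.1000061035156, 70.80000305175781], [542.7000122070312, 45.5], [559.0999755859375, 109.5], [460.5, 134.6999969482422]] [501.6   90.13  66.02 101.75  75.64]
[[438.29998779296875, 71.5999984741211], [523.2999877929688, 55.70000076293945], [533.5999755859375, 110.69999694824219], [448.6000061035156, 126.5999984741211]] [485.91  91.18  55.97  86.49  79.39]
[541.10863507  84.16695138  15.32952866] [ 0.20205592  0.0505293  -0.10671511] 8.55
```

The tile is now sliding and squaring up, so I continue.

Emit:
jog_arm --rows '[[[-3, 0, 0], [0, 0, 0]], [[-6, 0, 0], [0, 0, 0]], [[-9, 0, 0], [0, 0, 0]], [[-12, 0, 0], [0, 0, 0]], [[-15, 0, 0], [0, 0, 0]], [[-18, 0, 0], [0, 0, 0]], [[-21, 0, 0], [0, 0, 0]], [[-24, 0, 0], [0, 0, 0]], [[-27, 0, 0], [0, 0, 0]], [[-30, 0, 0], [0, 0, 0]]]'

```text
time: 9.55
tool_pos: [511.4, 84.2, 15.4]
tcp_rot: [-180.0, -0.0, -0.0]
ft_force: [-0.4, 0.1, 0.1]
finger_gap: 15.8
grip_force: 0.2
```

```bash
python3 t.py
```

```text
[[444.1000061035156, 70.80000305175781], [542.7000122070312, 45.5], [559.0999755859375, 109.5], [460.5, 134.6999969482422]] [501.6   90.13  66.02 101.75  75.64]
[[414.79998779296875, 58.70000076293945], [499.3999938964844, 54.79999923706055], [502.0, 112.5], [417.3999938964844, 116.30000305175781]] [458.38  85.56  57.69  84.66  87.39]
[510.89275189  84.19010522  15.27030466] [0.79308991 0.60459549 0.15130532] 9.6
```

Emit:
jog_arm --rows '[[[-3, 0, 0], [0, 0, 0]], [[-6, 0, 0], [0, 0, 0]], [[-8, 0, 0], [0, 0, 0]], [[-10, 0, 0], [0, 0, 0]], [[-10, 0, 0], [0, 0, 0]]]'

```text
time: 10.1
tool_pos: [501.3, 84.2, 15.3]
tcp_rot: [-180.0, 0.0, -0.0]
ft_force: [-0.6, 0.3, -0.3]
finger_gap: 16.2
grip_force: 0.0
```

Emit:
jog_arm --rows '[[[10, 0, 0], [0, 0, 0]], [[20, 0, -10], [0, 0, 0]], [[20, 0, -50], [0, 0, 0]], [[20, 0, -100], [0, 0, 0]], [[20, 0, -150], [0, 0, 0]], [[20, 40, -190], [0, 0, 0]], [[20, 90, -190], [0, 0, 0]], [[20, 140, -190], [0, 0, 0]], [[20, 190, -190], [0, 0, 0]], [[20, 240, -190], [0, 0, 0]]]'

```text
time: 11.1
tool_pos: [522.0, -153.3, 205.9]
tcp_rot: [180.0, -0.1, 0.0]
ft_force: [1.7, 0.7, -0.7]
finger_gap: 16.0
grip_force: 0.0
```

```bash
python3 - <<'E'
from h import *
for n in("top","scene"):
    p,d=r.snapshot(n);cv2.imwrite(f"pics/{n}5.png",p);np.save(f"{n}d5.npy",d)
t=cv2.imread("pics/top5.png");s=cv2.imread("pics/scene5.png")
cv2.imwrite("pics/m5.png",np.vstack([up(t,(205,165,305,230),6),up(s,(190,165,290,235),6)])[:, :][:,:600].astype(np.uint8))
q=cv2.imread("pics/m5.png");cv2.imwrite("pics/m5.png",cv2.resize(q,None,fx=.72,fy=.72))
print(r.sense()['tool_pos'],r.sense()['time'])
E
```

```text
[ 521.45677162 -157.29438602  205.48416659] 11.2
```

View pics/m5.png

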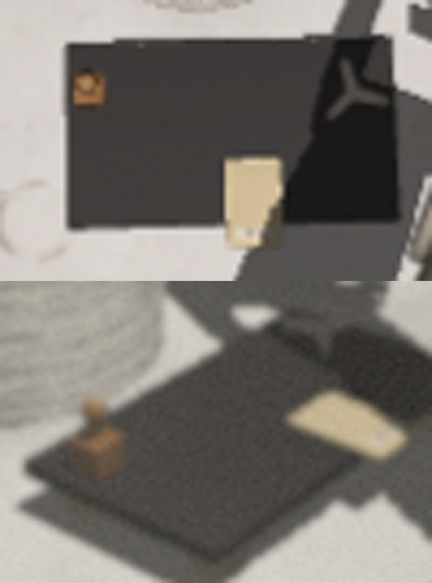

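Both views show the tile projecting past the near edge and looking square to it. In the top view it covers about (225-283, 158-247) of the montage; the stilt and stamp are where they were. Next I measure the overhang.

```bash
cat > m.py <<'E'
from h import *
import sys
def lev(s,a,b): # coverage: number of px at first level
    return ((s-b)/(a-b)).sum()
def go(f):
    c=r.camera_params("top");g=cv2.imread(f).max(-1).astype(float)
    near=line(c,level(g,range(223,255),212,223,True),85);far=line(c,level(g,range(236,268),170,180,False),85)
    print("near/far",near,far)
    e=[]
    for u in range(259,269):
        s=g[194:208,u];k=lev(s,s[:4].mean(),s[-3:].mean());e.append([u,194-.5+k])
    w=ray(c,e,49);f_=np.polyfit(w[:,1],w[:,0],1);print("rear x",w[:,0].mean().round(2),"deg",np.degrees(np.arctan(f_[0])).round(2),np.round(w[:,0],1))
    e=[]  # left side x boundary over rows
    for v in range(204,219):
        s=g[v,250:262];dk=s[:4].mean();k=lev(s,dk,s[-3:].mean());e.append([250-.5+k,v])
    w=ray(c,e[:11],49);f_=np.polyfit(w[:,0],w[:,1],1);print("left y",w[:,1].mean().round(2),"deg",np.degrees(np.arctan(f_[0])).round(2),np.round(w[:,1],1))
if __name__=="__main__": go(sys.argv[1])
E
python3 m.py pics/top5.png; python3 - <<'E'
from h import *
for n,roi in(("top",(250,185,275,225)),("scene",(225,180,290,215))):
    c=r.camera_params(n);p=cv2.imread(f"pics/{n}5.png");im=up(p,roi).astype(int)
    q=quad((im[...,2]-im[...,0]>(24 if n=="top" else 22))&(im[...,2]>85))[:,0];uv=(q+.5)/8-.5+np.array(roi[:2]);xy=ray(c,uv,49)[:,:2]
    print(n,rect(xy),xy.min(0),xy.max(0))
E
```

```text
near/far (np.float32(428.53668), np.float32(0.07780017), np.float64(0.4675603954990906)) (np.float32(601.6099), np.float32(0.7520286), np.float64(0.24524978784778947))
rear x 488.49 deg -1.74 [487.4 487.4 488.6 489.  489.  488.9 488.8 488.6 488.6 488.6]
left y 103.2 deg -1.43 [102.8 102.8 102.8 102.9 103.2 103.2 103.3 103.4 103.5 103.6 103.7]
top [448.13  77.05  52.9   83.15  89.66] [406.62712886  50.5457888 ] [489.62267638 103.54282606]
scene [450.21  80.86  60.56  89.22  88.52] [406.19033555  49.70435595] [494.87474465 110.65810213]
```

Edge ≈430.5 (top face) and tile rear ≈488.8, which gives an overhang of about 22 mm. The yaw is about 0. I'll give one more push of about 3 mm, centred on the tile at y≈78.

Emit:
jog_arm --rows '[[[0, -50, 0], [0, 0, 0]], [[0, -100, 0], [0, 0, 0]], [[0, -150, 0], [0, 0, 0]], [[0, -195, 0], [0, 0, 0]], [[0, -225, 0], [0, 0, 0]], [[0, -234, 0], [0, 0, 0]], [[0, -234, 40], [0, 0, 0]], [[0, -234, 85], [0, 0, 0]], [[0, -234, 125], [0, 0, 0]], [[0, -234, 150], [0, 0, 0]]]'

```text
time: 12.2
tool_pos: [519.9, 82.3, 51.8]
tcp_rot: [180.0, 0.2, -0.0]
ft_force: [0.4, -0.1, -0.1]
finger_gap: 15.9
grip_force: 0.0
```

Emit:
jog_arm --rows '[[[0, 0, 15], [0, 0, 0]], [[0, 0, 28], [0, 0, 0]], [[0, 0, 36], [0, 0, 0]], [[0, 0, 40], [0, 0, 0]], [[0, 0, 40], [0, 0, 0]]]'

```text
time: 12.7
tool_pos: [522.1, 83.0, 15.8]
tcp_rot: [-180.0, -0.0, -0.0]
ft_force: [-0.3, -0.3, 0.4]
finger_gap: 15.8
grip_force: 0.0
```

Emit:
jog_arm --rows '[[[-3, 5, 0.3], [0, 0, 0]], [[-8, 5, 0.3], [0, 0, 0]], [[-13, 5, 0.3], [0, 0, 0]], [[-17, 5, 0.3], [0, 0, 0]], [[-20, 5, 0.3], [0, 0, 0]], [[-21.5, 5, 0.3], [0, 0, 0]], [[-23, 5, 0.3], [0, 0, 0]], [[-24, 5, 0.3], [0, 0, 0]], [[-24, 5, 0.3], [0, 0, 0]]]'

```text
time: 13.6
tool_pos: [497.6, 78.0, 15.1]
tcp_rot: [-180.0, 0.0, -0.0]
ft_force: [-0.5, 0.7, 0.6]
finger_gap: 16.0
grip_force: 0.0
```

Emit:
jog_arm --rows '[[[5, 0, 0], [0, 0, 0]], [[15, 0, -5], [0, 0, 0]], [[20, 0, -35], [0, 0, 0]], [[20, 0, -80], [0, 0, 0]], [[20, 0, -130], [0, 0, 0]], [[20, 40, -180], [0, 0, 0]], [[20, 90, -190], [0, 0, 0]], [[20, 140, -190], [0, 0, 0]], [[20, 190, -190], [0, 0, 0]], [[20, 240, -190], [0, 0, 0]]]'

```text
time: 14.6
tool_pos: [518.3, -152.5, 206.4]
tcp_rot: [180.0, -0.1, 0.0]
ft_force: [0.5, -0.4, -0.9]
finger_gap: 15.9
grip_force: 0.0
```

```bash
python3 - <<'E'
from h import *
for n in("top","scene"):
    p,d=r.snapshot(n);cv2.imwrite(f"pics/{n}6.png",p)
for n,roi in(("top",(250,185,275,225)),("scene",(225,180,290,215))):
    c=r.camera_params(n);p=cv2.imread(f"pics/{n}6.png");im=up(p,roi).astype(int)
    q=quad((im[...,2]-im[...,0]>(24 if n=="top" else 22))&(im[...,2]>85))[:,0];uv=(q+.5)/8-.5+np.array(roi[:2]);xy=ray(c,uv,49)[:,:2]
    print(n,rect(xy),xy.min(0),xy.max(0))
print(r.sense()['tool_pos'])
E
python3 m.py pics/top6.png
```

```text
top [444.47  77.4   53.13  82.95  88.83] [403.3503951   50.55805822] [486.12706014 103.90520736]
scene [4.4703e+02 8.0330e+01 8.8910e+01 5.9990e+01 1.1000e-01] [402.53610644  50.38967309] [491.47529714 110.3796785 ]
[ 517.62160915 -156.52103087  205.70101417]
near/far (np.float32(428.78772), np.float32(-0.082588136), np.float64(0.4494707216199242)) (np.float32(601.5249), np.float32(0.8438878), np.float64(0.2630916906184745))
rear x 485.14 deg 1.18 [485.5 485.3 485.3 485.2 485.2 485.3 485.1 484.9 485.  484.6]
left y 103.2 deg -1.36 [102.7 102.8 102.9 103.  103.2 103.2 103.3 103.4 103.5 103.5 103.6]
```

The overhang now measures about 25 mm with the tile square to within ~1°. Now I come over the supported part of the tile and press lightly.

Emit:
jog_arm --rows '[[[-10, -45, 0], [0, 0, 0]], [[-20, -90, 0], [0, 0, 0]], [[-35, -135, 0], [0, 0, 0]], [[-50, -180, 0], [0, 0, 0]], [[-60, -215, 0], [0, 0, 0]], [[-60, -232, 0], [0, 0, 0]], [[-60, -232, 40], [0, 0, 0]], [[-60, -232, 85], [0, 0, 0]], [[-60, -232, 125], [0, 0, 0]], [[-60, -232, 150], [0, 0, 0]]]'

```text
time: 15.7
tool_pos: [456.2, 82.2, 52.3]
tcp_rot: [180.0, 0.2, 0.0]
ft_force: [0.6, 0.2, -0.1]
finger_gap: 15.9
grip_force: 0.0
```

Emit:
jog_arm --rows '[[[0, 0, 10], [0, 0, 0]], [[0, 0, 18], [0, 0, 0]], [[0, 0, 24], [0, 0, 0]], [[0, 0, 27], [0, 0, 0]], [[0, 0, 27], [0, 0, 0]], [[0, 0, 27], [0, 0, 0]]]'

```text
time: 16.3
tool_pos: [458.3, 81.8, 28.9]
tcp_rot: [-180.0, -0.1, -0.0]
ft_force: [0.3, 0.1, 0.6]
finger_gap: 15.5
grip_force: 0.0
```

Emit:
jog_arm --rows '[[[0, 4, 2], [0, 0, 0]], [[0, 4, 4], [0, 0, 0]], [[0, 4, 5.5], [0, 0, 0]], [[0, 4, 5.5], [0, 0, 0]], [[0, 4, 5.5], [0, 0, 0]]]'

```text
time: 16.8
tool_pos: [457.5, 77.8, 22.5]
tcp_rot: [-180.0, 0.0, -0.0]
ft_force: [0.2, 0.4, -0.2]
finger_gap: 16.0
grip_force: 0.0
```

Emit:
jog_arm --rows '[[[0, 0, 0.7], [0, 0, 0]], [[0, 0, 1.4], [0, 0, 0]], [[0, 0, 1.4], [0, 0, 0]]]'

```text
time: 17.1
tool_pos: [457.5, 77.8, 21.1]
tcp_rot: [180.0, 0.0, -0.0]
ft_force: [-0.6, 0.1, 0.8]
finger_gap: 15.9
grip_force: 0.0
```

Emit:
jog_arm --rows '[[[0, 0, 0.5], [0, 0, 0]], [[0, 0, 0.5], [0, 0, 0]], [[0, 0, 0.5], [0, 0, 0]]]'

```text
time: 17.4
tool_pos: [457.6, 77.8, 20.7]
tcp_rot: [-180.0, -0.0, -0.0]
ft_force: [0.0, -0.5, -0.2]
finger_gap: 16.0
grip_force: 0.0
```

Emit:
jog_arm --rows '[[[0, 0, 0.5], [0, 0, 0]], [[0, 0, 0.5], [0, 0, 0]], [[0, 0, 0.5], [0, 0, 0]]]'

```text
time: 17.7
tool_pos: [457.7, 77.8, 20.6]
tcp_rot: [180.0, -0.0, -0.0]
ft_force: [-2.3, 0.2, 5.1]
finger_gap: 15.9
grip_force: 2.6
```

Emit:
jog_arm --rows '[[[0, 0, 0.3], [0, 0, 0]], [[0, 0, 0.3], [0, 0, 0]], [[0, 0, 0.3], [0, 0, 0]]]'

```text
time: 18.0
tool_pos: [457.7, 77.8, 20.6]
tcp_rot: [180.0, 0.0, -0.0]
ft_force: [-4.9, -0.4, 8.4]
finger_gap: 16.3
grip_force: 4.3
```

There is contact at about 8 N with some sideways load. I'll ease both off.

Emit:
jog_arm --rows '[[[-0.2, 0, -0.2], [0, 0, 0]], [[-0.3, 0, -0.2], [0, 0, 0]], [[-0.3, 0, -0.2], [0, 0, 0]]]'

```text
time: 18.3
tool_pos: [457.7, 77.8, 20.6]
tcp_rot: [-180.0, -0.0, -0.0]
ft_force: [-2.4, -0.1, 5.9]
finger_gap: 15.9
grip_force: 2.9
```

```bash
python3 - <<'E'
from h import *
f=[]
for n in("scene","top"):
    p,d=r.snapshot(n);cv2.imwrite(f"pics/{n}7.png",p);f.append(r.sense()['ft_force'])
for n in ("scene",):
    c=r.camera_params(n);roi=(225,180,290,215);p=cv2.imread("pics/scene7.png");im=up(p,roi).astype(int)
    q=quad((im[...,2]-im[...,0]>12)&(im[...,2]>68))[:,0];uv=(q+.5)/8-.5+np.array(roi[:2]);xy=ray(c,uv,49)[:,:2];print(rect(xy),xy.min(0),xy.max(0))
s=r.sense();print(np.round(f,1),s['tool_pos'])
cv2.imwrite("pics/m7.png",np.hstack([cv2.convertScaleAbs(up(cv2.imread("pics/scene7.png"),(200,140,290,240),4),alpha=1.6),up(cv2.imread("pics/top7.png"),(205,150,305,250),4)]))
E
```

```text
[447.38  76.12  83.79  75.57   4.32] [403.48624944  35.86014214] [488.64644649 112.28563048]
[[-1.8 -0.7  6.6]
 [-2.5 -0.4  5.7]] [457.66673072  77.8032305   20.58096743]
```

View pics/m7.png

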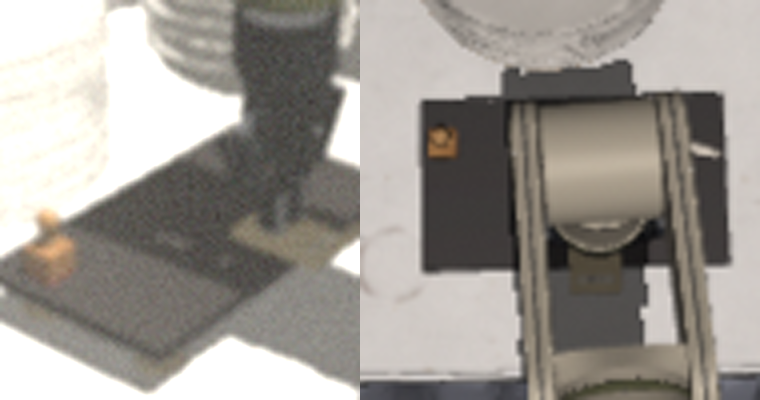

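The fingertips rest on the supported part of the tile; it is flat with its end over the edge, and the stamp and stilt haven't moved. The press is about 6 N with a stable reading. One check of the near end against the pre-press image, then I hand in.

```bash
python3 - <<'E'
from h import *
c=r.camera_params("top")
for k in(6,7):
    g=cv2.imread(f"pics/top{k}.png").astype(float);d=g[...,2]/np.maximum(g[...,0],1)
    v=[]
    for u in range(260,268):
        s=d[216:230,u];hi,lo=s[1:4].mean(),s[-4:].mean();v.append(215.5+np.clip((s-lo)/(hi-lo),0,1.2).sum())
    print(k,np.round(v,1),ray(c,[[264,np.median(v)]],49)[0,:2].round(1))
r.hand_in()
E
```

```text
6 [222.7 222.9 223.1 223.2 223.1 223.  223.  222.9] [403.2  75.7]
7 [222.9 222.8 223.  222.8 223.1 223.  223.  223.1] [403.2  75.7]
the job is handed in; nothing more can be done
```

I handed the job in with the tile flat and square to the shelf edge to about 1°, about 25 mm past it by the top camera (±2 mm), held down by a light fingertip press of about 6 N; nothing else was touched.

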